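Close and clamp the solder-paste stencil printer

TASK

Get the stencil printer ready for a print: fold the stencil frame down until it lies fully flat over the circuit board, without letting it slam, then swing the red toggle-clamp lever right down so that it locks the frame. Do not disturb the board or the things standing round the printer.

Things in the scene. Friction and masses are not known exactly. Their poses are not given: they have to be found in the camera images.
- printer: stencil printer, fixed: aluminium bed, upper face 20 mm above the table. Origin on the table, about under the middle of the board; x points from the front (handle side) back to the hinge, y to the left, z up. The bed spans x -115 to +135 mm, y -215 to +130 mm. Its toggle clamp stands on the right edge (-y)
- hinge_mid (a point): middle of the stencil frame's hinge axis, at the back of the bed (x = 115, y = 0, z = 29.5 mm in the printer's frame), fixed; the axis runs along the printer's y. The frame on it is aluminium, 220 mm wide, 14 mm thick, its front edge 210 mm from the axis, with a steel stencil sheet in it
- frame (a joint): angle of the stencil frame about its hinge: 0 = lying flat over the board (a stop), 1.48 = almost upright (a stop). The hinge is stiff: the frame stays wherever it is left and takes 2 to 8 N at the handle to move
- frame_bar (a point): middle of the frame's black handle bar: round, 12 mm thick, 110 mm long between its legs, parallel to the hinge. With the frame flat it is 255 mm in front of the hinge axis and 20 mm above it (49.5 mm over the table, nothing under it); it swings with the frame. 39 mm are free between bar and frame edge, so fingers can close round the bar from above at any angle
- clamp (a joint): angle of the toggle clamp's red lever: 0 = open, the lever rising 60 degrees above level and outward to the printer's right (-y); 1.047 = locked, the lever level (a stop). It stays where it is left; pressing the grip down takes about 3 N. A linked steel arm comes down from upright onto the frame's right side as the lever goes down
- clamp_grip (a point): middle of the red lever's grip, on its axis, 85 mm from the pivot; the grip is round, 18 mm thick, and covers the lever from 36 to 140 mm (its round end) from the pivot
- clamp_pivot (a point): pivot of the red lever, fixed, at x = -35, y = -170, z = 56 mm in the printer's frame; its axis runs along the printer's x. Locked, the lever lies level from here towards -y
- board: green circuit board 100 x 130 x 2.4 mm lying loose in its nest on the bed between four 2 mm high edge stops; origin at the middle of its underside; leave it there
- nest (a point): middle of the board nest on the bed's upper face, fixed
- paste_jar: bystander: white jar with green lid, 62 mm wide, 55 mm tall, standing to the left of the printer; origin under its middle
- flux_bottle: bystander: white bottle with clear cap, 48 mm wide, 115 mm tall, standing to the left of the printer; origin under its middle
- squeegee: bystander: hand squeegee with blue handle lying left of the printer, 157 mm long, blade 130 mm wide, 26 mm high; origin on the table 50 mm from the handle end, x towards the blade
Not all that is in view belongs to the job. What is meant by the board is not orange, and is the larger of those in its own colour.

How it is judged:
By the outcome, as a careful person would: the job done as asked, in the order asked, and still so for the second after the job is handed in, with the robot touching nothing.
It also fails if it takes over 43 s, if anything falls off the work surface, if the arm or the gripper's body presses on something with over 40 N, if the wrist force passes 120 N, or if a joint passes its speed limit or range.

ROBOT

A 6-joint arm with a two-finger parallel gripper is mounted at the origin on the work surface. World frame = base frame: x ahead of the robot, y to its left, z up, the work surface at z = 0. Lengths are in m, angles in degrees, forces in N, time in s.
With the tool pointing down it reaches from about 0.35 to 0.875 m from the base axis. Payload 4.2 kg.
Tool frame: the origin (TCP) lies at the centre of the arm's flange, where the gripper is bolted on; the fingertips stand 182 mm ahead of it and the grasp point (between the pads) lies 164 mm ahead of it (r.nose_length is the distance from the TCP to the fingertips, in m); z points along the fingers, y is the line along which they close (so a half turn about z gives the same grasp; the last joint's range is limited). The gripper opens to 87 mm and grips with 3 to 60 N. Pads are 19 mm wide; open, the fingers measure 117 mm over their backs; the gripper's body (75 mm by 190 mm) begins 51 mm behind the grasp point.
Start: joints at [-52.334, 22.042, 0.453, 0, -68.411, -14.817], TCP at [0.243, -0.576, 0.405] pointing down, gripper open.
Joint ranges: [-179.83, 179.83], [-69.29, 118.12], [-61.27, 80.66], [-181.25, 117.63], [-171.15, -9.14], [-177.46, 177.46]. Speed limits (degrees/s): [159.86, 159.86, 180, 180, 180, 180].

INTERFACE

Orientations are given as a 3x3 rotation matrix whose columns are the frame's x, y, z axes.
In Python, from station import r, vision gives the robot as it stands. The module is installed in compiled form; this text tells all that it offers.
- The arm moves only by the shell command python3 -m creep 'ROWS'. ROWS is JSON, a list of rows, each a list of 7 numbers: the opening, from -1 (shut) to 1 (fully open), then the shift along the tool's x, y, z in mm, then the turn, a rotation vector about the tool's x, y, z in degrees. A call has 1 to 8 rows; each row is the pose to reach, as a shift and turn from the pose commanded when the call began, along the tool's axes at that moment; what a row does not reach only later rows make up. A row lasts 1/12 s, in which the tool goes at most 41.7 mm and 7.16 degrees, less where a joint would pass 70% of its speed; a pose out of reach is approached as far as the arm can. A call with a gripper value outside its range is refused whole. The fingers move at their own pace and stop on an object; the grip force is fixed at half the most. Time passes only in rows, so rows that repeat a pose let the fingers close. It gives the time, the measured TCP pose, the force, the opening and the grip force at its end, in the units of the state.
- r.sense(): the state, without advancing time (a new reading comes with each control period).
- vision.capture(name): name is "side" or "top"; returns (picture, depth): 384x512x3 uint8, red, green, blue; 384x512 float32, m along the optical axis (not along the pixel's ray), 0 where there is no reading.
- vision.camera_model(name): a dict with "vertical_fov" (degrees; the focal length in pixels is half the picture's height over the tangent of half this angle, whatever the lens; pixels are square), "cx", "cy" (the principal point, pixels), "extrinsics" (4x4, takes a point from camera to world coordinates). Camera axes: x right, y down, z forward; pixel columns grow to the right and rows downward; lengths in m; the calibration is good to about 2 mm. A picture is of the moment at which its call begins. camera_model takes no time and is no camera call.
- r.finish_job(): hands the job in; it is judged then, once.
Trained networks look in the newest picture that a camera, given by its name, has taken for a name from the list of things; names that differ only in an ending like _2 or _b are one class to them, and where a whole thing is asked for, a point or a joint stands for the part that bears it (a point fixed in the world has none). Each returns a list of dicts, best first, with "conf" (0 to 1); they miss things now and then, are a little off and sometimes report something else, mostly with a low value. They report only what shows in the picture. A call takes as long as a camera call. They do not tell look-alikes from the thing itself.
- vision.find_in(camera, thing): "uv" ([column, row] in pixels, amid what is visible of it).
- vision.cut_out(camera, thing): "region" (384x512 bool, what is visible of it) and "uv" ([column, row] in pixels, amid what is visible of it).
The state is a dict: "time_s": time; "joints": joint angles; "joint_velocities": joint speeds; "effort": joint torques, N m; "tcp_pos": TCP position; "ee_rot": TCP orientation; "wrist_force": force on the tool from outside, world axes, zero at the start; "moment": the same for the moment, N m; "gripper_width": opening from 0.0 (shut) to 1.0 (fully open); "gripper_force": force on a finger pad.
Only numpy, scipy, OpenCV 4.12 (cv2) and the standard library are available. Lean on these libraries where they do the work, as an engineer would, in place of code of your own. Each camera call takes 0.05 s, during which the arm holds its last target. There are 200 camera calls.

## Working session

There is one attempt and no reset: what is moved stays moved. The work goes in short steps, Python scripts to look and compute and a shell command to move; the robot and the scene stay as the last step left them, time stands still between calls to the robot, and variables do not carry over. Pictures are saved under pics/ and viewed, at most 10 in all, crops included, and the job is handed in when it is done.

```bash
mkdir -p pics; cat > h.py <<'E'
import numpy as np,cv2
from station import r,vision
def K(n):
    m=vision.camera_model(n);f=192/np.tan(np.radians(m["vertical_fov"])/2);return f,m["cx"],m["cy"],np.array(m["extrinsics"])
def pt(n,uv,D,w=1):
    f,cx,cy,E=K(n);u,v=[int(round(a)) for a in uv];p=D[max(v-w,0):v+w+1,max(u-w,0):u+w+1];p=p[p>0]
    if len(p)==0:return None
    z=np.median(p);return (E@[(uv[0]-cx)/f*z,(uv[1]-cy)/f*z,z,1])[:3]
def cloud(n,D,M):
    f,cx,cy,E=K(n);v,u=np.nonzero(M&(D>0));z=D[v,u];return (E@np.stack([(u-cx)/f*z,(v-cy)/f*z,z,np.ones_like(z)]))[:3].T
def proj(n,P):
    f,cx,cy,E=K(n);q=np.linalg.inv(E)@np.append(P,1);return np.array([cx+f*q[0]/q[2],cy+f*q[1]/q[2]])
E
python3 - <<'E'
from h import *
np.set_printoptions(precision=3,suppress=True)
ims=[]
for n in["side","top"]:
    im,D=vision.capture(n);ims.append(im);np.savez("pics/%s0.npz"%n,im=im,D=D);cv2.imwrite("pics/%s0.png"%n,im[:,:,::-1])
    print(n,K(n))
    for t in["printer","frame","frame_bar","clamp","clamp_grip","board","paste_jar","flux_bottle","squeegee"]:
        for d in vision.find_in(n,t)[:3]: print(t,round(d["conf"],2),np.round(d["uv"]),pt(n,d["uv"],D))
s=r.sense();print(s["time_s"],s["tcp_pos"],s["ee_rot"])
E
```

```text
side (np.float64(497.45431032095263), 258.32987937876584, 185.55649925710478, array([[-0.08 , -0.613,  0.786, -0.632],
       [-0.997,  0.049, -0.064,  0.129],
       [ 0.   , -0.789, -0.615,  1.054],
       [ 0.   ,  0.   ,  0.   ,  1.   ]]))
printer 0.97 [276. 187.] [ 0.679 -0.037  0.019]
frame 0.75 [264. 165.] [0.592 0.012 0.177]
frame_bar 0.78 [264. 167.] [0.61  0.011 0.153]
clamp 0.53 [346. 194.] [ 0.506 -0.229  0.115]
board 0.96 [179. 245.] [0.446 0.279 0.001]
board 0.8 [266. 198.] [0.619 0.001 0.022]
board 0.72 [388. 209.] [ 0.558 -0.39   0.001]
paste_jar 0.56 [225. 175.] [0.726 0.132 0.046]
flux_bottle 0.57 [223. 199.] [0.59  0.141 0.054]
squeegee 0.84 [186. 171.] [0.787 0.267 0.026]
top (np.float64(424.998088302486), 262.96989097948557, 193.5488784823254, array([[ 0.005, -0.998,  0.07 ,  0.489],
       [-1.   , -0.005,  0.002,  0.035],
       [-0.002, -0.07 , -0.998,  1.48 ],
       [ 0.   ,  0.   ,  0.   ,  1.   ]]))
printer 0.93 [298. 188.] [ 0.601 -0.072  0.144]
frame_bar 0.65 [290. 175.] [ 0.647 -0.049  0.103]
frame_bar 0.35 [300. 190.] [ 0.594 -0.077  0.152]
clamp 0.58 [346. 214.] [ 0.52  -0.227  0.116]
clamp_grip 0.64 [350. 216.] [ 0.512 -0.239  0.13 ]
clamp_grip 0.29 [301. 186.] [ 0.606 -0.083  0.134]
board 0.91 [191. 229.] [0.466 0.286 0.002]
board 0.67 [389. 210.] [ 0.538 -0.4    0.002]
board 0.45 [278. 200.] [ 0.57  -0.015  0.023]
paste_jar 0.5 [236. 150.] [0.735 0.132 0.054]
flux_bottle 0.73 [225. 186.] [0.607 0.161 0.116]
squeegee 0.91 [200. 129.] [0.814 0.26  0.02 ]
1.0 [ 0.243 -0.576  0.405] [[-0.922 -0.388  0.   ]
 [-0.388  0.922 -0.   ]
 [-0.    -0.    -1.   ]]
```

```bash
python3 - <<'E'
import cv2,numpy as np
a=cv2.imread("pics/side0.png")[100:280,130:430];b=cv2.imread("pics/top0.png")[90:270,150:450]
cv2.imwrite("pics/c0.png",cv2.resize(np.vstack([a,b]),None,fx=1.66,fy=1.66,interpolation=cv2.INTER_CUBIC))
E
```

```text
(no output)
```

View pics/c0.png

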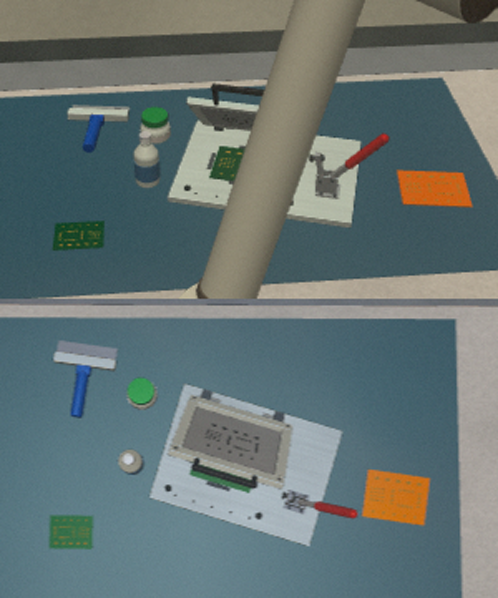

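View pics/side0.png

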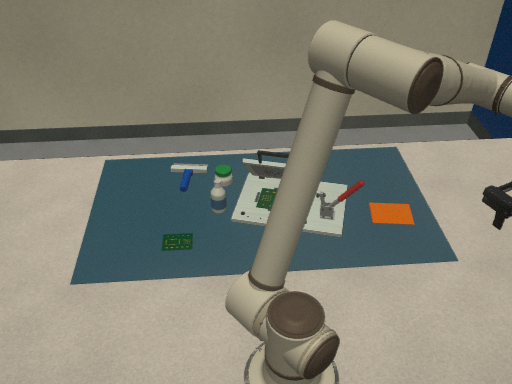

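```bash
cat > loc.py <<'E'
from h import *
np.set_printoptions(precision=3,suppress=True)
z=np.load("pics/top0.npz");D=z["D"];n="top"
M=np.zeros(D.shape,bool);M[125:260,235:362]=1
P=cloud(n,D,M)
b=P[(P[:,2]>.014)&(P[:,2]<.027)&(P[:,1]<.1)]
(c,s,a)=cv2.minAreaRect((b[:,:2]*1000).astype(np.float32));box=cv2.boxPoints((c,s,a))/1000
print("rect",c,s,a,"\n",box, "zmed",np.median(b[:,2]))
# long axis -> y ; choose y towards +y world
e=[box[1]-box[0],box[2]-box[1]];e=max(e,key=np.linalg.norm);y=e/np.linalg.norm(e);y*=np.sign(y[1]);x=np.array([y[1],-y[0]])
o=np.array(c)/1000-x*.010-y*(-.0425)
print("printer o",o,"x",x,"yaw",np.degrees(np.arctan2(x[1],x[0])))
np.savez("prn.npz",o=o,x=x,y=y)
Q=np.c_[(P[:,:2]-o)@x,(P[:,:2]-o)@y,P[:,2]]
f=Q[(Q[:,2]>.045)&(abs(Q[:,1])<.12)]
for lo in np.arange(0.04,.34,.02):
    g=f[(f[:,2]>lo)&(f[:,2]<lo+.02)]
    if len(g):print(round(lo,2),len(g),np.median(g[:,0]),g[:,0].min(),g[:,0].max(),g[:,1].min(),g[:,1].max())
cl=Q[(Q[:,1]<-.14)&(Q[:,2]>.03)]
for lo in np.arange(-.30,-.13,.02):
    g=cl[(cl[:,1]>lo)&(cl[:,1]<lo+.02)]
    if len(g):print("cl",round(lo,2),len(g),np.median(g,0))
E
python3 loc.py
```

```text
rect (606.4423217773438, -80.27410888671875) (345.23052978515625, 250.4392852783203) 73.34949493408203 
 [[ 0.437 -0.21 ]
 [ 0.677 -0.282]
 [ 0.776  0.049]
 [ 0.536  0.121]] zmed 0.02031845672884458
printer o [ 0.609 -0.037] x [ 0.958 -0.287] yaw -16.650503
0.04 451 0.09575172246196689 0.07597896644090031 0.1281708737337389 -0.10967590468660399 0.1087345562394682
0.06 306 0.07307606527636715 0.05757402076972423 0.10033543541724022 -0.1088562716743148 0.10970341812326337
0.08 316 0.0545324535533072 0.03895451664209593 0.07924915604657097 -0.10895821340830486 0.10976499831918356
0.1 339 0.03639489480032017 0.0215735316570471 0.06508640258859323 -0.10915401437008716 0.10943600818316596
0.12 353 0.017465139236379556 0.000347715494943732 0.041673434689559426 -0.10994849659081443 0.10966091714324988
0.14 290 0.001266507773178281 -0.007854021179254374 0.025355489044651732 -0.10887989698332287 0.10962282449163564
0.16 167 -0.011141642065874783 -0.03170691233085636 0.007477952993381384 -0.1100342928080942 0.10919476657765498
0.18 377 -0.022500568370746085 -0.03196833158821198 -0.01112984725172643 -0.11037575738809069 0.10927959803062168
0.2 12 -0.030672100514131544 -0.03518995305573902 -0.026166299671219178 -0.055895953627009484 0.05870824152359248
0.22 157 -0.043260992597067414 -0.04940368503298445 -0.03360632310259086 -0.06049590477266657 0.059406466330679655
0.24 10 -0.044621299534909446 -0.04652650418823938 -0.04170544041242336 -0.04502302964474662 0.051906822441720374
cl -0.26 22 [-0.037 -0.246  0.161]
cl -0.24 48 [-0.036 -0.23   0.146]
cl -0.22 43 [-0.036 -0.209  0.117]
cl -0.2 29 [-0.036 -0.192  0.095]
cl -0.18 45 [-0.036 -0.169  0.062]
cl -0.16 35 [-0.04  -0.147  0.065]
```

The board is the green one in the nest at side (266,198) / top (278,200). The look-alikes are the smaller green board at side (179,245) and the orange one at side (388,209). The frame stands at about 0.83 rad, with its bar near top (290,175). The red lever is at side (346,194). The fitted bed measures 345x250 mm at z 20 mm, which matches the text.

```bash
cat > go.py <<'E'
# usage: go.py  px py pz(mm, printer frame, target of GRASP point)  -> tool shift mm, tool-z turn deg
import sys
from h import *
from scipy.spatial.transform import Rotation as R
z=np.load("prn.npz");o,x,y=z["o"],z["x"],z["y"]
s=r.sense();A=np.array(s["ee_rot"]);t=np.array(s["tcp_pos"])
T=np.c_[np.append(-y,0),np.append(-x,0),[0,0,-1]]
print("grasp pt now (printer)",np.round(1000*np.array([(t[:2]-o)@x,(t[:2]-o)@y,t[2]-.164]),1),"F",np.round(s["wrist_force"],1),"w",round(s["gripper_width"],2),"gf",s["gripper_force"],"t",s["time_s"],"det",np.linalg.det(T))
for i in range(1,len(sys.argv)-2,3):
    q=np.array([float(a) for a in sys.argv[i:i+3]])/1000
    g=np.append(o+x*q[0]+y*q[1],q[2]+.164)
    print(q*1000,"shift",np.round(1000*A.T@(g-t),1),"turn",np.round(R.from_matrix(A.T@T).as_rotvec(degrees=True),1))
E
python3 go.py -44 0 285
python3 -m creep '[[-0.05,-260,195,-45,0,0,-50],[-0.05,-260,195,-45,0,0,-50],[-0.05,-260,195,-45,0,0,-50],[-0.05,-260,195,-45,0,0,-50],[-0.05,-260,195,-45,0,0,-50],[-0.05,-260,195,-45,0,0,-50],[-0.05,-260,195,-45,0,0,-50],[-0.05,-260,195,-45,0,0,-50]]'
python3 go.py -44 0 285
```

```text
grasp pt now (printer) [-196.5 -621.6  240.8] F [-0.3 -0.3  0.2] w 1.0 gf 0.0 t 1.0 det 1.0000000282430443
[-44.   0. 285.] shift [-513.   382.6  -44.2] turn [ -0.    0.  -50.5]
time_s: 1.67
tcp_pos: [0.4072, -0.2931, 0.4506]
ee_rot: [[-0.29, -0.957, 0.001], [-0.957, 0.29, -0.0], [0.0, -0.001, -1.0]]
wrist_force: [0.1, 0.2, -0.8]
gripper_width: 0.51
gripper_force: 0.0
grasp pt now (printer) [-119.9 -303.5  286.6] F [ 0.1  0.2 -0.8] w 0.51 gf 0.0 t 1.6667 det 1.0000000282430443
[-44.   0. 285.] shift [-303.8  -74.8    1.7] turn [-0.1 -0.  -0.2]
```

```bash
python3 -m creep '[[-0.05,-304,-75,2,0,0,0],[-0.05,-304,-75,2,0,0,0],[-0.05,-304,-75,2,0,0,0],[-0.05,-304,-75,2,0,0,0],[-0.05,-304,-75,2,0,0,0],[-0.05,-304,-75,2,0,0,0],[-0.05,-304,-75,2,0,0,0],[-0.05,-304,-75,2,0,0,0]]'
python3 - <<'E'
from h import *
im,D=vision.capture("side");print([(d["conf"],d["uv"],pt("side",d["uv"],D)) for d in vision.find_in("side","frame_bar")])
np.savez("pics/side1.npz",im=im,D=D)
a=im[110:250,170:400]
im,D=vision.capture("top");b=im[110:250,170:400]
cv2.imwrite("pics/c1.png",cv2.resize(np.vstack([a,b])[:,:,::-1],None,fx=2.1,fy=2.1))
z=np.load("prn.npz");o,x,y=z["o"],z["x"],z["y"]
for w in(-.05,0,.05):
    P=np.append(o-.044*x+w*y,.230);print(proj("side",P),proj("top",P))
E
python3 go.py -44 0 230
```

```text
time_s: 2.33
tcp_pos: [0.5695, -0.0234, 0.4476]
ee_rot: [[-0.292, -0.956, 0.001], [-0.956, 0.292, 0.0], [-0.001, -0.001, -1.0]]
wrist_force: [-0.0, -1.2, 0.0]
gripper_width: 0.471
gripper_force: 0.0
[(0.8, [280.3, 173.2], array([ 0.64505901, -0.0455212 ,  0.10156637]))]
[294.17992838 156.18192032] [300.31118594 201.60155795]
[277.30825012 154.15882698] [284.04711512 196.6687575 ]
[260.62541504 152.15837795] [267.81204211 191.74475192]
grasp pt now (printer) [-42.   -0.7 283.2] F [-0.3  0.4  0.1] w 0.48 gf 0.0 t 2.4833 det 1.0000000282430443
[-44.   0. 230.] shift [-0.8  1.9 53.2] turn [ 0.1 -0.  -0.3]
```

View pics/c1.png

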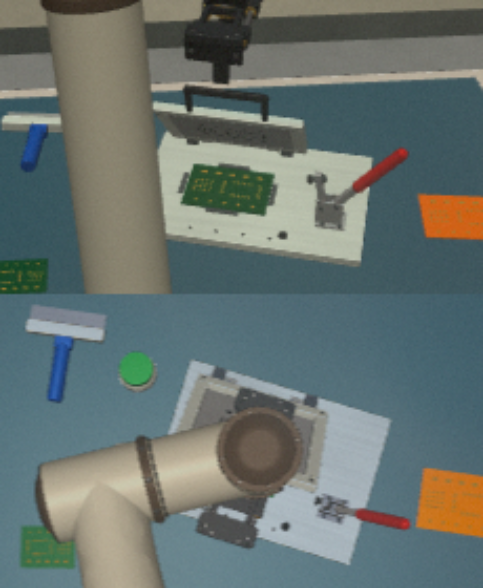

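The side crop shows the gripper straight above the black bar. The bar runs from px (259,153) to (297,158), and my model predicts (261,152) to (294,156), so both views agree. The larger green board lies in the nest. Next I descend and grip.

```bash
python3 -m creep '[[-0.05,-1,2,20,0,0,0],[-0.05,-1,2,40,0,0,0],[-0.05,-1,2,50,0,0,0],[-0.05,-1,2,53,0,0,0],[-0.05,-1,2,53,0,0,0],[-1,-1,2,53,0,0,0],[-1,-1,2,53,0,0,0],[-1,-1,2,53,0,0,0]]'
python3 -m creep '[[-1,0,0,0,0,0,0],[-1,0,0,0,0,0,0]]'
python3 - <<'E'
import numpy as np
for th in np.arange(.83,-.01,-.0692):
    c,s=np.cos(th),np.sin(th);print(round(th,3),round(115-255*c+20*s,1),round(29.5+255*s+20*c,1))
E
python3 go.py -44 0 230
```

```text
time_s: 3.15
tcp_pos: [0.5665, -0.0255, 0.3959]
ee_rot: [[-0.295, -0.955, 0.002], [-0.955, 0.295, 0.0], [-0.001, -0.002, -1.0]]
wrist_force: [0.4, 0.0, 0.7]
gripper_width: 0.33
gripper_force: 0.0
time_s: 3.32
tcp_pos: [0.5663, -0.0254, 0.3953]
ee_rot: [[-0.295, -0.956, 0.001], [-0.956, 0.295, 0.0], [-0.0, -0.001, -1.0]]
wrist_force: [-0.1, -0.2, 0.5]
gripper_width: 0.186
gripper_force: 0.0
0.83 -42.3 231.2
0.761 -55.9 219.8
0.692 -68.7 207.5
0.622 -80.5 194.4
0.553 -91.5 180.5
0.484 -101.4 165.9
0.415 -110.3 150.6
0.346 -118.1 134.7
0.276 -124.9 118.3
0.207 -130.4 101.5
0.138 -134.8 84.4
0.069 -138.0 67.0
-0.0 -140.0 49.4
grasp pt now (printer) [-44.2  -1.4 231.3] F [-0.1 -0.2  0.5] w 0.19 gf 0.0 t 3.3167 det 1.0000000282430443
[-44.   0. 230.] shift [-1.4 -0.2  1.3] turn [-0.   0.  -0.5]
```

```bash
python3 -m creep '[[-1,0,0,0,0,0,0],[-1,0,0,0,0,0,0],[-1,0,0,0,0,0,0],[-1,0,0,0,0,0,0]]'; python3 go.py -44 0 230
```

```text
time_s: 3.65
tcp_pos: [0.5667, -0.0253, 0.3951]
ee_rot: [[-0.295, -0.956, 0.002], [-0.956, 0.295, -0.0], [-0.0, -0.002, -1.0]]
wrist_force: [2.0, -1.2, 0.3]
gripper_width: 0.128
gripper_force: 30.0
grasp pt now (printer) [-43.8  -1.3 231.1] F [ 2.  -1.2  0.3] w 0.13 gf 29.997841715812683 t 3.65 det 1.0000000282430443
[-44.   0. 230.] shift [-1.3  0.2  1.1] turn [-0.1  0.  -0.5]
```

```bash
python3 -m creep '[[-1,0,7,6,0,0,0],[-1,0,13.5,11.5,0,0,0],[-1,0,20,17.5,0,0,0],[-1,0,26.5,23.5,0,0,0],[-1,0,32.5,30,0,0,0],[-1,0,38,37,0,0,0],[-1,0,44,43.5,0,0,0],[-1,0,49,50.5,0,0,0]]'; python3 go.py -110 -1.3 150.6
```

```text
time_s: 4.32
tcp_pos: [0.519, -0.0109, 0.3437]
ee_rot: [[-0.295, -0.956, 0.001], [-0.956, 0.295, -0.0], [0.0, -0.001, -1.0]]
wrist_force: [3.8, -2.4, -0.3]
gripper_width: 0.123
gripper_force: 30.0
grasp pt now (printer) [-93.7  -1.1 179.7] F [ 3.8 -2.4 -0.3] w 0.12 gf 29.978972375392914 t 4.3167 det 1.0000000282430443
[-110.    -1.3  150.6] shift [ 0.4 16.3 29. ] turn [-0.  -0.  -0.5]
```

```bash
python3 -m creep '[[-1,0,5,7,0,0,0],[-1,0,9.5,14.5,0,0,0],[-1,0,14,22,0,0,0],[-1,0,18,30,0,0,0],[-1,0,22,38,0,0,0],[-1,0,25.5,46,0,0,0],[-1,0,29,54,0,0,0],[-1,0,32,62,0,0,0]]'; python3 go.py -140 -1.3 49.5 -138 -1.3 67
```

```text
time_s: 4.98
tcp_pos: [0.4883, -0.0014, 0.2814]
ee_rot: [[-0.295, -0.956, -0.001], [-0.956, 0.295, -0.0], [0.0, 0.001, -1.0]]
wrist_force: [2.1, -1.7, 1.2]
gripper_width: 0.127
gripper_force: 30.0
grasp pt now (printer) [-125.7   -0.7  117.4] F [ 2.1 -1.7  1.2] w 0.13 gf 30.019244849681854 t 4.9833 det 1.0000000282430443
[-140.    -1.3   49.5] shift [ 0.7 14.2 67.9] turn [ 0.  -0.  -0.5]
[-138.    -1.3   67. ] shift [ 0.6 12.2 50.4] turn [ 0.  -0.  -0.5]
```

```bash
python3 -m creep '[[-1,0,3,8,0,0,0],[-1,0,5.5,16,0,0,0],[-1,0,7.5,24,0,0,0],[-1,0,9.5,32,0,0,0],[-1,0,10.5,40,0,0,0],[-1,0,11.5,46,0,0,0],[-1,0,12.5,51,0,0,0],[-1,0,13,55,0,0,0]]'
python3 -m creep '[[-1,0,0.3,3,0,0,0],[-1,0,0.6,6,0,0,0],[-1,0,0.8,8,0,0,0],[-1,0,1,10,0,0,0],[-1,0,1,12,0,0,0],[-1,0,1,13,0,0,0],[-1,0,1,13,0,0,0]]'; python3 go.py -140 -1.3 49.5
```

```text
time_s: 5.65
tcp_pos: [0.4762, 0.0025, 0.2265]
ee_rot: [[-0.295, -0.956, -0.001], [-0.956, 0.295, -0.0], [0.0, 0.001, -1.0]]
wrist_force: [0.0, 1.1, 2.0]
gripper_width: 0.126
gripper_force: 30.0
time_s: 6.23
tcp_pos: [0.4752, 0.0028, 0.215]
ee_rot: [[-0.295, -0.956, -0.001], [-0.956, 0.295, -0.0], [0.001, 0.001, -1.0]]
wrist_force: [-4.3, 3.3, 10.6]
gripper_width: 0.129
gripper_force: 30.0
grasp pt now (printer) [-139.5   -0.5   51. ] F [-4.3  3.3 10.6] w 0.13 gf 30.007057785987854 t 6.2333 det 1.0000000282430443
[-140.    -1.3   49.5] shift [0.8 0.5 1.5] turn [ 0.1 -0.  -0.5]
```

```bash
python3 -m creep '[[-1,0,0,1,0,0,0],[-1,0,0,2,0,0,0],[-1,0,0,2.5,0,0,0],[-1,0,0,2.5,0,0,0]]'; python3 go.py -140 -1.3 49.5
```

```text
time_s: 6.57
tcp_pos: [0.4752, 0.0028, 0.2147]
ee_rot: [[-0.294, -0.956, -0.001], [-0.956, 0.294, -0.001], [0.001, 0.0, -1.0]]
wrist_force: [-10.9, 4.1, 29.3]
gripper_width: 0.124
gripper_force: 30.0
grasp pt now (printer) [-139.6   -0.5   50.7] F [-10.9   4.1  29.3] w 0.12 gf 30.0075763463974 t 6.5667 det 1.0000000282430443
[-140.    -1.3   49.5] shift [0.8 0.4 1.2] turn [ 0.  -0.  -0.4]
```

The force climbs to 29 N with no further travel and the bar sits at its flat-frame position, so the frame is on its stop. I'll ease off, release and rise.

```bash
python3 -m creep '[[-1,0,0,-2,0,0,0],[-0.5,0,0,-2,0,0,0],[-0.05,0,0,-2,0,0,0],[-0.05,0,0,-2,0,0,0],[-0.05,0,0,-2,0,0,0],[-0.05,0,0,-2,0,0,0],[-0.05,0,0,-2,0,0,0],[-0.05,0,0,-2,0,0,0]]'; python3 go.py
python3 -m creep '[[-0.05,0,0,-10,0,0,0],[-0.05,0,0,-30,0,0,0],[-0.05,0,0,-60,0,0,0],[-1,0,0,-100,0,0,0],[-1,0,0,-140,0,0,0],[-1,0,0,-160,0,0,0],[-1,0,0,-160,0,0,0]]'
python3 go.py -35 -203 185
```

```text
time_s: 7.23
tcp_pos: [0.4756, 0.0026, 0.2135]
ee_rot: [[-0.295, -0.955, -0.0], [-0.955, 0.295, -0.0], [0.0, 0.0, -1.0]]
wrist_force: [-0.2, -0.2, -0.5]
gripper_width: 0.462
gripper_force: 0.0
grasp pt now (printer) [-139.2   -0.6   49.5] F [-0.2 -0.2 -0.5] w 0.46 gf 0.0 t 7.2333 det 1.0000000282430443
time_s: 7.82
tcp_pos: [0.4766, 0.0028, 0.3792]
ee_rot: [[-0.294, -0.956, 0.012], [-0.956, 0.294, 0.002], [-0.006, -0.01, -1.0]]
wrist_force: [0.3, 0.2, 0.1]
gripper_width: 0.258
gripper_force: 0.0
grasp pt now (printer) [-1.382e+02 -1.000e-01  2.152e+02] F [0.3 0.2 0.1] w 0.26 gf 0.0 t 7.8167 det 1.0000000282430443
[ -35. -203.  185.] shift [ 202.3 -104.5   30.2] turn [-0.6  0.3 -0.4]
```

```bash
python3 -m creep '[[-1,202,-104,0,0,0,0],[-1,202,-104,0,0,0,0],[-1,202,-104,0,0,0,0],[-1,202,-104,0,0,0,0],[-1,202,-104,0,0,0,0],[-1,202,-104,0,0,0,0],[-1,202,-104,0,0,0,0],[-1,202,-104,0,0,0,0]]'
python3 -m creep '[[-1,0,0,0,0,0,0],[-1,0,0,0,0,0,0]]'
python3 - <<'E'
from h import *
z=np.load("prn.npz");o,x,y=z["o"],z["x"],z["y"]
ims=[]
for n in("side","top"):
    im,D=vision.capture(n);ims.append(im[110:250,170:400])
    Q=cloud(n,D,np.ones(D.shape,bool));Q=np.c_[(Q[:,:2]-o)@x,(Q[:,:2]-o)@y,Q[:,2]]
    m=(Q[:,0]>-.095)&(Q[:,0]<.1)&(abs(Q[:,1])<.105)&(Q[:,2]>.022)&(Q[:,2]<.08);q=Q[m]
    print(n,m.sum(),np.percentile(q[:,2],[5,50,95]),np.polyfit(q[:,0],q[:,2],1))
    for d in vision.find_in(n,"clamp_grip")[:2]:
        p=pt(n,d["uv"],D);print(d["conf"],d["uv"],(p[:2]-o)@x,(p[:2]-o)@y,p[2])
    for d in vision.find_in(n,"frame_bar")[:1]:
        p=pt(n,d["uv"],D);print(d["conf"],d["uv"],(p[:2]-o)@x,(p[:2]-o)@y,p[2])
cv2.imwrite("pics/c2.png",cv2.resize(np.vstack(ims)[:,:,::-1],None,fx=2.1,fy=2.1))
E
python3 go.py -35 -203 168
```

```text
time_s: 8.48
tcp_pos: [0.515, -0.222, 0.3722]
ee_rot: [[-0.298, -0.955, -0.002], [-0.955, 0.298, 0.001], [-0.0, 0.003, -1.0]]
wrist_force: [-0.2, -0.1, -0.2]
gripper_width: 0.004
gripper_force: 0.0
time_s: 8.65
tcp_pos: [0.5151, -0.22, 0.3735]
ee_rot: [[-0.294, -0.956, -0.001], [-0.956, 0.294, 0.0], [-0.0, 0.001, -1.0]]
wrist_force: [-0.7, 0.2, -0.0]
gripper_width: 0.007
gripper_force: 0.0
side 1615 [0.02242653 0.02609771 0.03834118] [-0.00163025  0.02848701]
0.65 [349.4, 193.0] -0.043267398274520565 -0.22198886075631555 0.12051822176877702
0.83 [283.8, 202.6] -0.014687591608860382 -0.020900200458830225 0.024567645679783423
top 1966 [0.02263634 0.027667   0.04004367] [0.00231519 0.02969388]
0.44 [281.9, 174.1] 0.043535927603051326 0.02389101427021676 0.024678840388048906
0.89 [274.2, 177.0] 0.026180943360395358 0.04635252153640992 0.02495513278233763
grasp pt now (printer) [ -37.1 -202.8  210. ] F [-0.5  0.7 -0.7] w 0.01 gf 0.0 t 8.95 det 1.0000000282430443
[ -35. -203.  168.] shift [ 0.2 -2.1 42. ] turn [-0.   0.  -0.4]
```

View pics/c2.png

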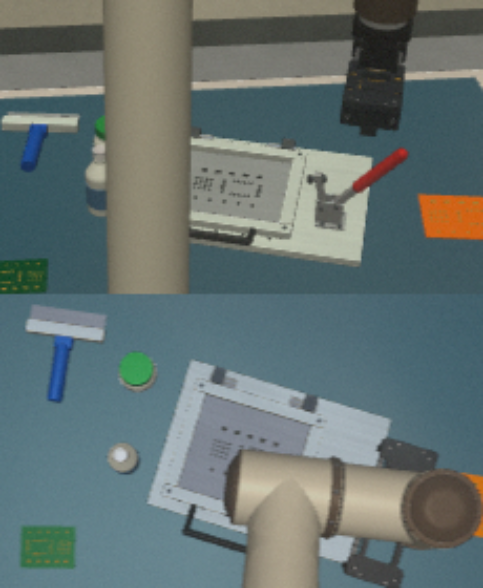

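The frame lies flat (depth slope about 0) with its bar at the front, near px (230,238) in the side crop. The red lever is still open, its end at (405,155), and the closed fingers are above and inside it. Next I press the lever down along its arc.

```bash
python3 -m creep '[[-1,0,-1.5,20,0,0,0],[-1,0,-1.5,38,0,0,0],[-1,0,-1.5,44,0,0,0],[-1,4,-1.5,47,0,0,0],[-1,9,-1.5,50,0,0,0],[-1,14,-1.5,53,0,0,0],[-1,18,-1.5,56,0,0,0],[-1,22,-1.5,60,0,0,0]]'; python3 go.py -35 -260 83
```

```text
time_s: 9.62
tcp_pos: [0.5105, -0.2431, 0.3147]
ee_rot: [[-0.295, -0.956, 0.002], [-0.956, 0.295, -0.001], [-0.0, -0.003, -1.0]]
wrist_force: [-0.3, -0.3, 2.8]
gripper_width: 0.005
gripper_force: 1.1
grasp pt now (printer) [ -35.3 -226.   150.7] F [-0.3 -0.3  2.8] w 0.0 gf 1.1180807277560234 t 9.6167 det 1.0000000282430443
[ -35. -260.   83.] shift [34.  -0.4 67.7] turn [-0.1  0.  -0.5]
```

```bash
python3 -m creep '[[-1,6,0,6,0,0,0],[-1,12,0,12,0,0,0],[-1,18,0,19,0,0,0],[-1,22,0,26,0,0,0],[-1,26,0,34,0,0,0],[-1,30,0,41,0,0,0],[-1,32,0,48,0,0,0],[-1,33,0,54,0,0,0]]'; python3 go.py -35 -260 83
python3 -m creep '[[-1,1,0,4,0,0,0],[-1,1,0,8,0,0,0],[-1,1,0,11,0,0,0],[-1,1,0,13,0,0,0],[-1,1,0,14,0,0,0],[-1,1,0,14,0,0,0]]'; python3 go.py -35 -260 83
```

```text
time_s: 10.28
tcp_pos: [0.5002, -0.2745, 0.2586]
ee_rot: [[-0.295, -0.955, -0.001], [-0.955, 0.295, 0.0], [0.0, 0.001, -1.0]]
wrist_force: [-0.1, -0.7, 1.6]
gripper_width: 0.005
gripper_force: 0.9
grasp pt now (printer) [ -36.1 -259.    94.6] F [-0.1 -0.7  1.6] w 0.0 gf 0.9080791688757017 t 10.2833 det 1.0000000282430443
[ -35. -260.   83.] shift [ 1.  -1.2 11.6] turn [ 0.1 -0.  -0.5]
time_s: 10.78
tcp_pos: [0.4999, -0.2749, 0.2474]
ee_rot: [[-0.294, -0.956, -0.001], [-0.956, 0.294, -0.0], [0.001, 0.001, -1.0]]
wrist_force: [-4.4, 0.2, 11.3]
gripper_width: 0.006
gripper_force: 5.3
grasp pt now (printer) [ -36.3 -259.5   83.4] F [-4.4  0.2 11.3] w 0.01 gf 5.277549469174119 t 10.7833 det 1.0000000282430443
[ -35. -260.   83.] shift [ 0.5 -1.3  0.4] turn [ 0.1 -0.  -0.4]
```

Force is building at the level position. I'll press a little more to confirm the stop, then retreat.

```bash
python3 -m creep '[[-1,0,0,1,0,0,0],[-1,0,0,2,0,0,0],[-1,0,0,2,0,0,0],[-1,0,0,2,0,0,0]]'
python3 -m creep '[[-1,0,0,-10,0,0,0],[-1,0,0,-30,0,0,0],[-1,0,0,-60,0,0,0],[-1,40,0,-100,0,0,0],[-1,80,0,-130,0,0,0],[-1,115,0,-150,0,0,0],[-1,150,0,-150,0,0,0],[-1,150,0,-150,0,0,0]]'
python3 - <<'E'
from h import *
z=np.load("prn.npz");o,x,y=z["o"],z["x"],z["y"]
ims=[]
for n in("side","top"):
    im,D=vision.capture(n);ims.append(im[110:250,170:400])
    Q=cloud(n,D,np.ones(D.shape,bool));Q=np.c_[(Q[:,:2]-o)@x,(Q[:,:2]-o)@y,Q[:,2]]
    m=(abs(Q[:,0]+.036)<.005)&(Q[:,2]>.03)&(Q[:,2]<.2)
    for a in(-.29,-.27,-.25,-.23,-.21,):
        q=Q[m&(abs(Q[:,1]-a)<.008)]
        if len(q):print(n,a,len(q),np.round(q[:,2].max(),4))
    m=(Q[:,0]>-.095)&(Q[:,0]<.1)&(abs(Q[:,1])<.08)&(Q[:,2]>.022)&(Q[:,2]<.08);q=Q[m];print(np.polyfit(q[:,0],q[:,2],1))
cv2.imwrite("pics/c3.png",cv2.resize(np.vstack(ims)[:,:,::-1],None,fx=2.1,fy=2.1))
E
python3 go.py
```

```text
time_s: 11.12
tcp_pos: [0.4999, -0.2748, 0.2472]
ee_rot: [[-0.293, -0.956, -0.001], [-0.956, 0.293, -0.001], [0.001, 0.0, -1.0]]
wrist_force: [-6.2, 3.0, 20.4]
gripper_width: 0.004
gripper_force: 9.9
time_s: 11.78
tcp_pos: [0.4547, -0.4217, 0.3962]
ee_rot: [[-0.298, -0.955, 0.004], [-0.955, 0.298, -0.003], [0.002, -0.004, -1.0]]
wrist_force: [1.1, 0.3, -0.0]
gripper_width: 0.002
gripper_force: 0.0
side -0.29 10 0.0662
side -0.27 8 0.066
side -0.25 12 0.0685
side -0.23 9 0.0657
side -0.21 10 0.0647
[0.00160692 0.02746865]
top -0.29 15 0.0719
top -0.27 14 0.0668
top -0.25 15 0.0708
top -0.23 14 0.0694
top -0.21 14 0.0685
[-0.0056201  0.0281045]
grasp pt now (printer) [ -37.8 -411.5  229.7] F [-0.1 -0.6  0. ] w 0.01 gf 0.0 t 11.8833 det 1.0000000282430443
```

View pics/c3.png

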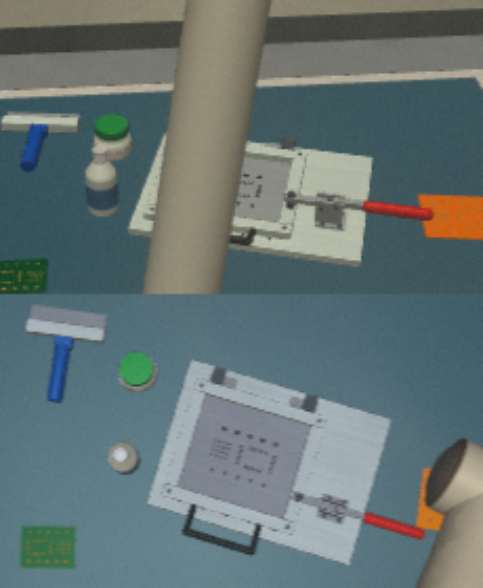

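The frame is flat. The lever lies level, from crop px (365,207) to (432,213), with its steel arm down on the frame at (290,198). The bystanders are where they were and the robot is clear.

```bash
python3 -c "
from station import r
print(r.finish_job())"
```

```text
the job is handed in; nothing more can be done
None
```

The stencil frame is folded flat onto its stop without slamming, the red clamp lever is pressed level to its stop with its steel arm down on the frame, and the job is handed in at about 12 s with the robot clear and the bystanders not moved.

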